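# Divider into the lunch box before the dip pot

## Task

The dip pot was put into the open lunch box too early: it stands on the two cartons, where the divider has to go. Take it out and set it down upright on the free worktop, lay the divider, thumb grip up, fully down on the ledge inside the box, and then stand the pot upright inside the round rim on the divider. Always keep the pot upright, set things down rather than letting them fall, and leave the box, the cartons in it and everything else on the worktop where they are.

Things in the scene. Friction and masses are not known exactly. Their poses are not given: they have to be found in the camera images.
- lunch_box: open grey lunch box, loose, 0.7 kg, 200 (x, over the rim) x 150 x 86 mm high; origin: centre of its underside, x lengthways. Floor 3 mm above the origin; lower part 162 x 112 mm inside; 38 mm above the origin a level ledge runs all round, 9 mm wide; above it the inside is 180 x 130 mm, flaring to 186 x 136 mm at the rim (wall 3 mm, flange 6 mm). The divider fits either way round
- divider: off-white plate 175 (x) x 125 x 4 mm, rounded corners, 0.12 kg, flat on the worktop, thumb grip up; origin: centre of its underside. A partition (3 mm thick, 22 mm high) runs across its middle along y; at its centre the thumb grip, 12 mm thick in x, 56 mm long, its top 34 mm above the origin. On the ledge its origin is 38 mm above the box's, with 2.5 mm play all round; either way round
- divider_grip (a point): point in the middle of the divider's thumb grip, 27 mm above the divider's origin, on its axis; axes as the divider's; pinch the 12 mm thickness, along x, from above
- pot_rim (a point): centre of the round rim on the divider, on the plate's upper face, 45 mm from the divider's centre along its +x; the rim is a ring 66 mm wide inside, 3 mm thick and 4 mm high
- dip_pot: round dip pot with a grey press-on lid, 56 mm in diameter, 42 mm high, its foot bevelled to 49 mm, 0.08 kg, pale below the lid; origin: centre of its underside, z up. It starts in the lunch box, upright on the cartons, its underside 34 mm above the box's origin, within 42 mm of the box's middle lengthways and 6 mm crossways
- carton_front: flat cardboard carton 76 x 104 x 31 mm, 0.06 kg, lying in the lower part of the lunch box at its -x end; origin: centre of its underside
- carton_back: the same carton at the box's +x end
- box_lid: bystander: grey lid of the lunch box lying flat, 210 (x) x 150 x 13 mm, no grip on it; origin: centre of its underside
- big_jar: bystander: thick glass spice jar with a screw cap, 45 mm in diameter, 108 mm high; origin: centre of its underside
- mill: bystander: glass pepper mill, 46 mm across, 128 mm high; origin: centre of its underside
- herb_sachet: bystander: flat herb sachet, 60 x 94 (y) x 9 mm; origin: centre of its underside
- green_sachet: bystander: a second flat herb sachet of the same size, green; origin: centre of its underside
- jar: bystander: slim glass spice jar, 38 mm across, 104 mm high; origin: centre of its underside
- tin: bystander: small tin, 76 mm in diameter, 58 mm high; origin: centre of its underside
Things that resemble listed ones, but are neither listed nor needed, are in the scene too. Leave any orange or purple look-alike of the dip_pot alone.

How it is judged (in metres and radians):
On the way, in this order (a step that is already met when the one before it is completed fails the run):
1. the dip pot stands upright on the worktop, released (height (world z) of dip_pot below 0.006 m and angle between dip_pot's own z axis and vertical below 0.06 rad and linear speed of dip_pot below 0.03 m/s and contact force between the fingers and dip_pot below 0.3 N), for 0.2 s.
2. the divider lies level on the ledge in the lunch box, released, while the pot still stands on the worktop (z of divider in the frame of lunch_box between 0.036 and 0.0405 m and horizontal distance between divider and lunch_box below 0.006 m and angle between the z axis of divider and the z axis of lunch_box, either way round below 0.03 rad and angle between each of divider, dip_pot's own z axis and vertical below 0.06 rad and height (world z) of dip_pot below 0.006 m and linear speed of dip_pot below 0.03 m/s and contact force between the fingers and divider below 0.3 N), for 0.2 s.
At the end, for the whole second after the job is handed in: The divider lies on the ledge in the box, grip up (2.5 mm in height, 6 mm sideways, 0.03 rad), the pot stands upright on it inside the round rim (9 mm from its centre, 3 mm in height), both cartons lie on the box floor, the box stands flat; all released and at rest (z of divider in the frame of lunch_box between 0.036 and 0.0405 m and horizontal distance between divider and lunch_box below 0.006 m and angle between the z axis of divider and the z axis of lunch_box, either way round below 0.03 rad and angle between each of divider, dip_pot, lunch_box's own z axis and vertical below 0.06 rad and z of carton_front in the frame of lunch_box between 0 and 0.01 m and horizontal distance between each of carton_front, carton_back and lunch_box below 0.06 m and z of carton_back in the frame of lunch_box between 0 and 0.01 m and horizontal distance between dip_pot and pot_rim below 0.009 m and z of dip_pot in the frame of pot_rim between -0.003 and 0.003 m and linear speed of each of dip_pot, divider, lunch_box below 0.02 m/s); the robot touches nothing.
It fails at once if the dip pot tips by more than 0.6 rad (angle between dip_pot's own z axis and vertical above 0.6 rad).
It fails at once if the dip pot or the divider is let fall (faster than 0.9 m/s with no finger on it, about 40 mm of fall) ((linear speed of dip_pot above 0.9 m/s and contact force between the fingers and dip_pot below 0.05 N) or (linear speed of divider above 0.9 m/s and contact force between the fingers and divider below 0.05 N)).
It fails at once if the lunch box is shifted by more than 40 mm (distance of lunch_box from where it was at the start of the episode above 0.04 m).
It fails at once if a bystander is moved by more than 30 mm (distance of any of box_lid, big_jar, mill, herb_sachet, green_sachet, jar, tin from where it was at the start of the episode above 0.03 m).
It also fails if it takes over 72 s, if anything falls off the work surface, if the arm or the gripper's body presses on something with over 40 N, if the wrist force passes 120 N, or if a joint passes its speed limit or range.

## Robot

A 7-joint arm with a two-finger parallel gripper is mounted at the origin on a cart in front of the work surface, level with it; the furniture and walls round the work are solid. World frame = base frame: x ahead of the robot, y to its left, z up, the work surface at z = 0. Lengths are in mm, angles in rad, forces in N, time in s.
With the tool pointing down it reaches from about 400 to 750 mm from the base axis. Payload 19.5 kg.
Tool frame: the origin (TCP) lies at the very end of the fingers, on their centre line; the grasp point (between the pads) lies pinch_z behind it (pinch_z is the distance from the TCP to the grasp point, in mm); z points along the fingers, y is the line along which they close (so a half turn about z gives the same grasp; the last joint's range is limited). The gripper opens to 85 mm and grips with 20 to 120 N. Pads are 22 mm wide; open, the fingers measure 114 mm over their backs; the gripper's body (76 mm by 85 mm) begins 54 mm behind the grasp point. The pads swing forward as they close: fully open they stand 13 mm farther back than shut.
Start: joints at [1.11, 0.707, -0.028, 1.485, 0.022, 0.951, -0.075], TCP at [233.821, -525.28, 203.468] pointing down, gripper open.
Joint ranges: [-2.71, 2.71], [-0.32, 2.16], [-1.57, 1.52], [0, 2.45], [-1.46, 4.6], [0, 2.02], [-2.83, 2.83]. Speed limits (rad/s): [1.89, 1.89, 2.57, 2.57, 3.01, 3.01, 3.01].

## Interface

Orientations are given as a unit quaternion [w, x, y, z].
In Python, from cell import get_state, camera, finish_job, pinch_z gives the robot as it stands.
- The arm moves only by the tool arm_command, never from a script. Its argument "rows" is one flat list of numbers, 5 for each row, row after row: the shift along the tool's x, y, z in m, then the turn about the tool's z in degrees, then the finger opening in m, from 0 to 0.0854. In form: [x, y, z, spin, grip, x, y, z, spin, grip, ...]. A call has exactly 8 rows; each row is the pose to reach, as a shift and turn from the pose commanded when the call began, along the tool's axes at that moment; what a row does not reach only later rows make up. A row lasts 1/8 s, in which the tool goes at most 62.5 mm and 10.7 degrees, less where a joint would pass 70% of its speed; a pose out of reach is approached as far as the arm can. A call with a gripper value outside its range is refused whole. The fingers move at their own pace and stop on an object; "grip_force" is the grip in N (left out, the last holds). Time passes only in rows, so rows that repeat a pose let the fingers close, or fill a call up. It gives the time, the measured TCP pose, the force, the opening and the grip force at its end, in the units of the state.
- get_state(): the state, without advancing time (a new reading comes with each control period).
- camera(name): name is "side" or "top"; returns a dict with "img" (420x560x3 uint8, red, green, blue), "intrinsics" (3x3 intrinsics, pixels), "origin" and "orientation" of the camera in the world. Camera axes: x right, y up, looking along -z (the intrinsics and any distortion apply to the point x, -y, -z); pixel columns grow to the right and rows downward; lengths in mm; the calibration is good to about 2 mm. A picture is of the moment at which its call begins. There is no depth.
- finish_job(): hands the job in; it is judged then, once.
The state is a dict: "t": time; "joint_pos": joint angles; "qd": joint speeds; "joint_torque": joint torques, N m; "position": TCP position; "tcp_rot": TCP orientation; "wrist_force": force on the tool from outside, world axes, zero at the start; "moment": the same for the moment, N m; "gripper_width": finger opening in mm; "grasp_force": force on a finger pad.
Only numpy, scipy, OpenCV 4.12 (cv2) and the standard library are available. Lean on these libraries where they do the work, as an engineer would, in place of code of your own. Each camera call takes 0.05 s, during which the arm holds its last target. There are 200 camera calls.

## Working session

There is one attempt and no reset: what is moved stays moved. The work goes in short steps, Python scripts to look and compute and a tool call to move; the robot and the scene stay as the last step left them, time stands still between calls to the robot, and variables do not carry over. Pictures are saved under pics/ and viewed, at most 10 in all, crops included, and the job is handed in when it is done.

Besides the shell and the picture viewer there is one more tool, called by a JSON object that holds its "op" and its "data", one argument or row to a line. arm_command: Moves the arm, as the interface text tells. Its arguments: {"type":"object","properties":{"rows":{"type":"array"},"grip_force":{"type":"number"}},"required":["rows"]}

```bash
mkdir -p pics; ls; cat > h.py <<'E'
import numpy as np, cv2
from cell import get_state, camera, finish_job, pinch_z
from scipy.spatial.transform import Rotation as R
def rot(q): return R.from_quat([q[1],q[2],q[3],q[0]]).as_matrix()
def ray(c,u,v):
    d=np.linalg.inv(c["intrinsics"])@np.array([u,v,1.]); d=rot(c["orientation"])@np.array([d[0],-d[1],-d[2]])
    return np.array(c["origin"],float),d
def atz(c,u,v,z):
    o,d=ray(c,u,v); return o+d*(z-o[2])/d[2]
def proj(c,p):
    q=rot(c["orientation"]).T@(np.array(p,float)-c["origin"]); k=np.array(c["intrinsics"])@np.array([q[0],-q[1],-q[2]]); return k[:2]/k[2]
def tri(a,b):
    (o1,d1),(o2,d2)=a,b; A=np.stack([d1,-d2],1); s=np.linalg.lstsq(A,o2-o1,rcond=None)[0]
    p,q=o1+s[0]*d1,o2+s[1]*d2; return (p+q)/2,np.linalg.norm(p-q)
E
python3 - <<'E'
from h import *
import pickle
print(pinch_z, get_state())
for n in("side","top"):
    c=camera(n); print(n,{k:v for k,v in c.items() if k!="img"}); pickle.dump(c,open(n+"0.pkl","wb"))
    cv2.imwrite(f"pics/{n}0.png",cv2.resize(c["img"][:,:,::-1],(800,600),interpolation=cv2.INTER_CUBIC))
E
```

```text
pics
18.700000000000003 {'t': 0.0, 'joint_pos': array([ 1.11028595,  0.70709592, -0.02763393,  1.48497379,  0.02200355,
        0.95090119, -0.07551252]), 'qd': array([-2.04573138e-03, -4.26350296e-06, -9.11795718e-05, -1.80712949e-03,
       -2.58191385e-04,  4.46178146e-04, -5.83884883e-04]), 'joint_torque': array([ 1.56253013e-04, -8.83224821e+01,  1.23483874e+00, -2.36167181e+01,
        1.69083942e-02,  6.59166748e-03,  4.14248211e-05]), 'position': array([ 233.72770928, -525.04295468,  203.0373272 ]), 'tcp_rot': array([-5.23286743e-04,  9.78154379e-01,  2.07879104e-01, -1.24528765e-04]), 'wrist_force': array([-0.00650972, -0.40109016,  0.59750271]), 'moment': array([ 0.00137156,  0.01029874, -0.01073429]), 'grasp_force': 0.0, 'gripper_width': 86.07665636354169}
side {'intrinsics': array([[457.29759432,   0.        , 281.00326597],
       [  0.        , 457.29759432, 206.21727492],
       [  0.        ,   0.        ,   1.        ]]), 'origin': array([  -59.97551349, -1370.62386564,   634.80437876]), 'orientation': array([ 0.80262794,  0.55329189, -0.12379649, -0.18528602])}
top {'intrinsics': array([[544.77987869,   0.        , 283.7173767 ],
       [  0.        , 544.77987869, 208.28800191],
       [  0.        ,   0.        ,   1.        ]]), 'origin': array([-138.921795  , -320.59355188, 1684.86761781]), 'orientation': array([ 0.81669211,  0.19329446, -0.12709023, -0.52867695])}
```

View pics/top0.png

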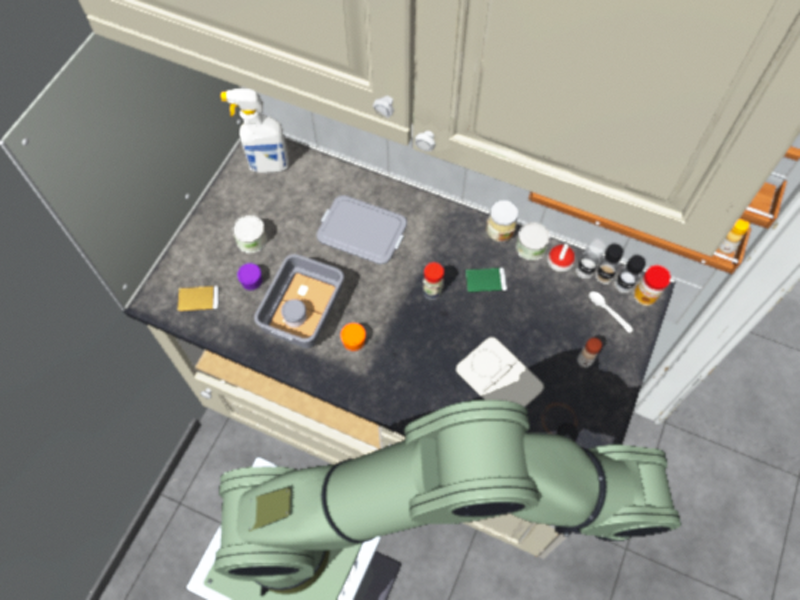

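View pics/side0.png

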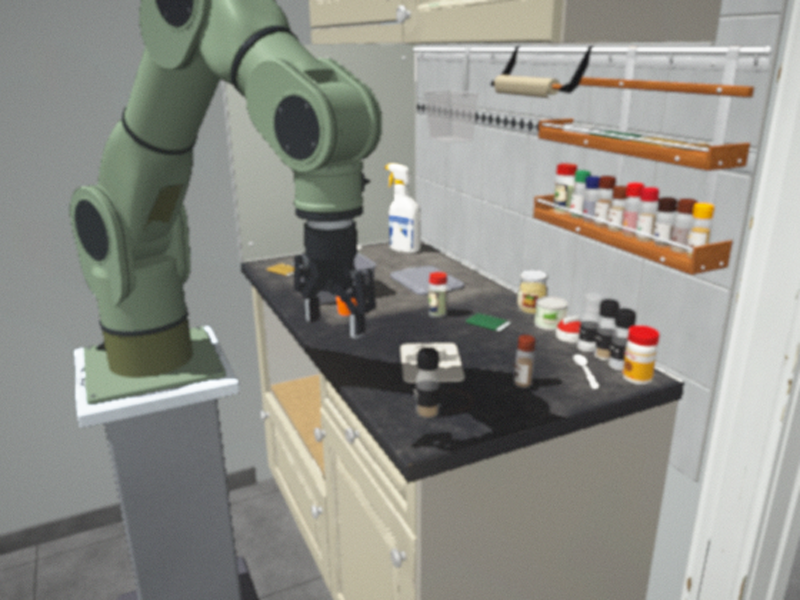

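Top view: the box is at about (300,299), with the grey-lidded pot in it at (293,311). The orange (352,336) and purple (250,275) pots are look-alikes. The divider is at (499,371), with its rim toward (487,362). In the side view the arm hides the box.

```bash
python3 - <<'E'
from h import *
import pickle
np.set_printoptions(precision=1,suppress=True)
t=pickle.load(open("top0.pkl","rb")); s=pickle.load(open("side0.pkl","rb"))
for n,u,v,z in [("boxTL",293,256,86),("boxTR",345,268,86),("boxBR",309,346,86),("boxBL",256,328,86),("pot",293,309,76),("divL",456,372,4),("divT",493,338,4),("divR",543,384,4),("divB",506,420,4),("rim",487,362,6),("orange",352,332,42),("redjar",433,268,108),("green",486,279,9),("lid",362,229,10),("ochre",198,298,9),("jar",592,345,104)]:
    print(n,atz(t,u*.7,v*.7,z))
a=t["img"]; 
c1=cv2.resize(a[170:250,165:265][:,:,::-1],(700,560),interpolation=cv2.INTER_CUBIC); cv2.imwrite("pics/c_box.png",c1)
print(proj(s,[500,250,86]),proj(s,[500,100,86]))
E
```

```text
boxTL [590.2 291.1  86. ]
boxTR [611.5 164.8  86. ]
boxBR [400.2 150.5  86. ]
boxBL [390.5 279.7  86. ]
pot [470.6 229.4  76. ]
divL [ 508.9 -164.6    4. ]
divT [ 623.9 -211.5    4. ]
divR [ 563.5 -357.7    4. ]
divB [ 448.6 -310.8    4. ]
rim [ 560.5 -220.9    6. ]
orange [487.1  89.   42. ]
redjar [684.7 -27.5 108. ]
green [ 761.3 -139.2    9. ]
lid [765.6 198.3  10. ]
ochre [428.3 474.6   9. ]
jar [ 652.4 -423.6  104. ]
[230.8 182.1] [244.9 193.4]
```

View pics/c_box.png

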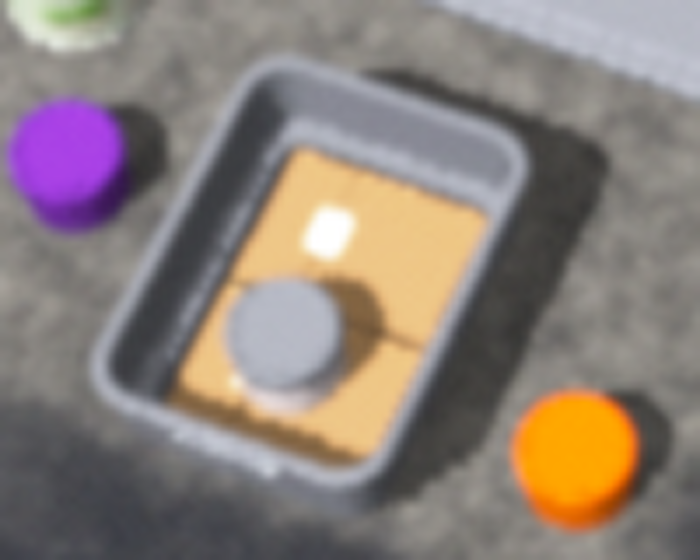

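{"op": "arm_command", "data": {
  "rows": [0.04, -0.02, -0.01, 0, 0.07, 0.09, -0.05, -0.02, 0, 0.07, 0.15, -0.08, -0.03, 5, 0.07, 0.2, -0.11, -0.04, 10, 0.07, 0.26, -0.14, -0.05, 15, 0.07, 0.32, -0.17, -0.05, 20, 0.07, 0.38, -0.2, -0.05, 20, 0.07, 0.42, -0.22, -0.05, 20, 0.07]
}}

```text
t: 1.1
position: [529.1, -151.6, 253.4]
tcp_rot: [0.0, 0.999, 0.035, -0.0]
wrist_force: [0.5, 0.1, 0.4]
gripper_width: 70.2
grasp_force: 0.0
```

```bash
python3 - <<'E'
from h import *
import pickle
s=camera("side"); pickle.dump(s,open("side1.pkl","wb")); i=s["img"][:,:,::-1]
print(get_state()["position"],get_state()["tcp_rot"])
a=cv2.resize(i[155:225,180:280],(800,560),interpolation=cv2.INTER_CUBIC)
cv2.imwrite("pics/c_side1.png",a)
t=pickle.load(open("top0.pkl","rb"))["img"][:,:,::-1]
b=np.vstack([cv2.resize(t[230:290,310:390],(400,300),interpolation=cv2.INTER_CUBIC)])
c=cv2.resize(i[225:285,265:345],(400,300),interpolation=cv2.INTER_CUBIC)
cv2.imwrite("pics/c_div.png",np.hstack([b,c]))
E
```

```text
[ 533.43744086 -143.66036741  252.76760933] [-2.25302723e-03  9.99231810e-01  3.91175902e-02  7.26181675e-04]
```

View pics/c_side1.png

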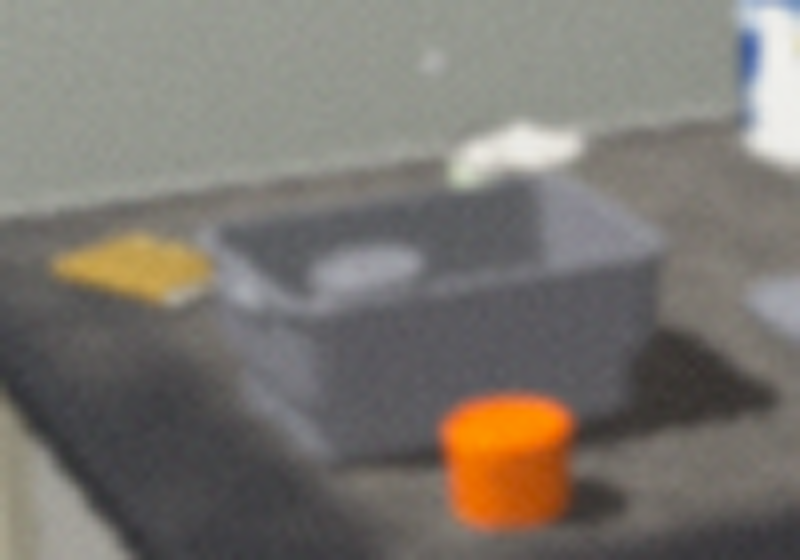

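View pics/c_div.png

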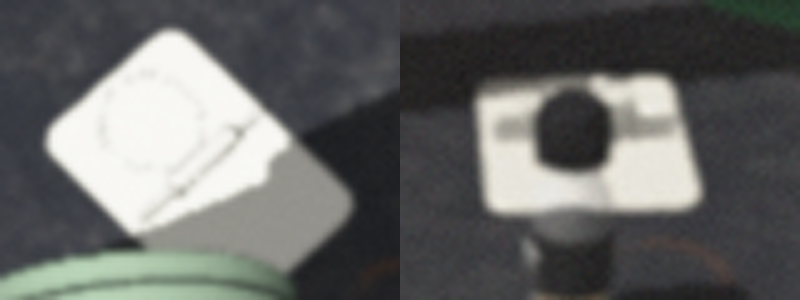

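```bash
cat >> h.py <<'E'
def cr(x,y,u0,v0,k): return ((x+.5)/k-.5+u0,(y+.5)/k-.5+v0)
def tool(p,q,target,yaw_y):
    "target mm world, yaw_y = world angle deg of tool y"
    M=rot(q); d=M.T@(np.array(target)-p)/1000; cur=np.degrees(np.arctan2(M[1,1],M[0,1]))
    return d.round(4),round(-((yaw_y-cur+180)%360-180),2),round(cur,2)
E
python3 - <<'E'
from h import *
import pickle
from scipy.optimize import least_squares
np.set_printoptions(precision=1,suppress=True)
t=pickle.load(open("top0.pkl","rb")); s=pickle.load(open("side1.pkl","rb"))
T=lambda x,y:cr(x,y,165,170,7); S=lambda x,y:cr(x,y,180,155,8)
print("pot lid",tri(ray(t,*T(285.5,333)),ray(s,*S(368,267))))
print("orange",tri(ray(t,*T(577,448)),ray(s,*S(509,424))))
print("box front corner h",tri(ray(t,*T(372,482)),ray(s,*S(287,308))),tri(ray(t,*T(527,150)),ray(s,*S(665,240))),tri(ray(t,*T(262,58)),ray(s,*S(540,178))))
E_=dict(L=[(100,340),(170,205),(240,80)],Tp=[(310,62),(400,90),(490,120)],Rr=[(524,185),(460,330),(395,460)],B=[(130,408),(220,442),(320,473)])
nrm=dict(L=(1,75),Tp=(0,100),Rr=(1,-75),B=(0,-100))
W={k:[atz(t,*T(*p),86)[:2] for p in v] for k,v in E_.items()}
def f(q):
    c,a=q[:2],q[2]; ax=[np.array([np.cos(a),np.sin(a)]),np.array([-np.sin(a),np.cos(a)])]
    return [(p-c)@ax[nrm[k][0]]-nrm[k][1] for k in W for p in W[k]]
r=least_squares(f,[500,221,.07]); print("box",r.x[:2],np.degrees(r.x[2]),r.fun)
# side camera check: long front edge + others at z=86
for p in [(-100,75),(-100,-75),(100,-75),(100,75)]:
    a=r.x[2]; w=r.x[:2]+R.from_euler('z',a).as_matrix()[:2,:2]@p; u=proj(s,[*w,86]); print("side px crop",(u-[180,155]+.5)*8-.5)
E
```

```text
pot lid (array([469.8, 228.2,  72.9]), np.float64(0.690318317394831))
orange (array([485.8,  86.3,  38. ]), np.float64(0.49207093709265426))
box front corner h (array([409.4, 152.7,  86.6]), np.float64(7.830108111164902)) (array([597.9, 163.9,  86.4]), np.float64(0.8219724842082262)) (array([591.8, 305.7,  79.7]), np.float64(2.9544604410383895))
box [502.9 228.1] 3.3546222116627327 [ 2.   1.9 -0.5 -1.9 -0.7 -0.4 -0.4 -2.3 -0.7  0.9  0.   2.2]
side px crop [180.8 222.5]
side px crop [294.8 310.4]
side px crop [686.  241.1]
side px crop [551.9 162. ]
```

```bash
python3 - <<'E'
from h import *
s=get_state(); print(s["position"],tool(s["position"],s["tcp_rot"],[470.5,228.5,150],-86.6),np.degrees(s["joint_pos"][6]))
E
```

```text
[ 533.43744086 -143.66036741  252.76760933] (array([-0.0338, -0.3755,  0.1044]), np.float64(1.08), np.float64(-85.52)) -68.76433535334341
```

{"op": "arm_command", "data": {
  "rows": [-0.004, -0.05, 0, 0.6, 0.07, -0.009, -0.11, 0, 0.6, 0.07, -0.014, -0.17, 0.01, 0.6, 0.07, -0.019, -0.23, 0.02, 0.6, 0.07, -0.024, -0.29, 0.04, 0.6, 0.07, -0.028, -0.34, 0.07, 0.6, 0.07, -0.031, -0.375, 0.1, 0.6, 0.07, -0.031, -0.385, 0.1035, 0.6, 0.07]
}}

```text
t: 2.15
position: [468.8, 230.1, 148.2]
tcp_rot: [0.0, 1.0, 0.031, -0.002]
wrist_force: [-0.8, -0.4, 0.3]
gripper_width: 69.9
grasp_force: 0.0
```

{"op": "arm_command", "data": {
  "rows": [0, 0, 0, 0, 0.07, 0, 0, 0, 0, 0.07, 0, 0, 0, 0, 0.07, 0, 0, 0.01, 0, 0.07, 0, 0, 0.02, 0, 0.07, 0, 0, 0.03, 0, 0.07, 0, 0, 0.03, 0, 0.07, 0, 0, 0.03, 0, 0.07]
}}

```text
t: 3.15
position: [470.4, 228.4, 120.1]
tcp_rot: [-0.0, 1.0, 0.03, 0.0]
wrist_force: [-0.2, 0.2, -0.4]
gripper_width: 69.9
grasp_force: 0.0
```

```bash
python3 - <<'E'
from h import *
s=get_state(); print(s["position"],tool(s["position"],s["tcp_rot"],[470.5,228.5,42],-86.6),s["gripper_width"])
E
```

```text
[470.40339341 228.41247997 120.09303342] (array([ 0.0001, -0.0001,  0.0781]), np.float64(-0.01), np.float64(-86.61)) 69.93339314148537
```

Very accurate. Descend and grip.

{"op": "arm_command", "data": {
  "rows": [0, 0, 0.02, 0, 0.07, 0, 0, 0.04, 0, 0.07, 0, 0, 0.06, 0, 0.07, 0, 0, 0.074, 0, 0.07, 0, 0, 0.077, 0, 0.07, 0, 0, 0.077, 0, 0.07, 0, 0, 0.077, 0, 0.062, 0, 0, 0.077, 0, 0.05],
  "grip_force": 25
}}

```text
t: 4.15
position: [470.6, 228.6, 43.8]
tcp_rot: [-0.0, 1.0, 0.03, 0.0]
wrist_force: [-2.3, -0.0, 11.9]
gripper_width: 52.6
grasp_force: 23.8
```

{"op": "arm_command", "data": {
  "rows": [0, 0, 0, 0, 0.045, 0, 0, 0, 0, 0.045, 0, 0, 0, 0, 0.045, 0, 0, 0, 0, 0.045, 0, 0, -0.005, 0, 0.045, 0, 0, -0.01, 0, 0.045, 0, 0, -0.015, 0, 0.045, 0, 0, -0.02, 0, 0.045]
}}

```text
t: 5.15
position: [470.3, 228.4, 63.4]
tcp_rot: [-0.0, 1.0, 0.03, 0.0]
wrist_force: [-1.0, -1.0, 0.4]
gripper_width: 45.0
grasp_force: 0.0
```

```bash
python3 - <<'E'
from h import *
import pickle
s=camera("side"); t=camera("top"); pickle.dump((s,t),open("g1.pkl","wb"))
a=cv2.resize(s["img"][150:215,190:270][:,:,::-1],(400,325),interpolation=cv2.INTER_CUBIC)
b=cv2.resize(t["img"][170:235,165:245][:,:,::-1],(400,325),interpolation=cv2.INTER_CUBIC)
cv2.imwrite("pics/g1.png",np.hstack([a,b])); print(get_state()["gripper_width"],get_state()["grasp_force"])
E
```

```text
45.08706471423042 0.0
```

View pics/g1.png

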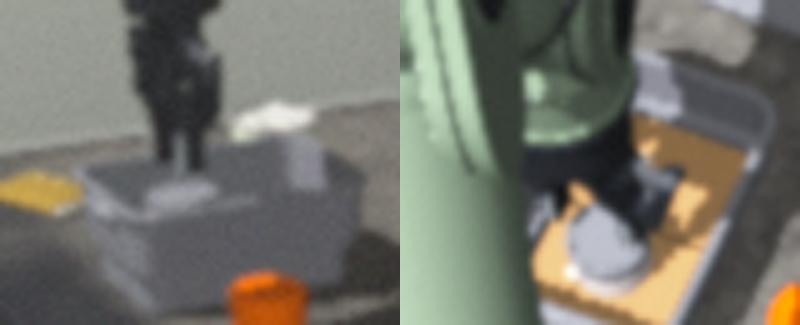

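```bash
python3 - <<'E'
from h import *
import pickle
s,t=pickle.load(open("g1.pkl","rb"))
S=lambda x,y:cr(x,y,190,150,5); T=lambda x,y:cr(x,y,165,170,5)
print(tri(ray(s,*S(182,191)),ray(t,*T(207,244))))
for z in (63.5,75,110):
  for dy in(-22.5,22.5):
    p=[470.3,228.4+dy,z]; print(z,dy,(proj(s,p)-[190,150]+.5)*5-.5,(proj(t,p)-[165,170]+.5)*5-.5+[400,0])
print(atz(t,*T(207,244),76))
E
```

```text
(array([468.02611621, 223.34104616,  74.48668306]), np.float64(4.570236227314607))
63.5 -22.5 [190.31278395 211.7438991 ] [636.21878953 255.36381715]
63.5 22.5 [170.92308737 194.85630829] [575.78017817 230.17491011]
75 -22.5 [189.5887976  197.47593588] [634.20650097 247.81709336]
75 22.5 [170.16978229 180.85323674] [573.43074042 222.51821765]
110 -22.5 [187.36420516 153.63477389] [627.93705821 224.30468371]
110 22.5 [167.85557434 137.83478298] [566.11166792 198.66575031]
[465.07903397 223.10141666  76.        ]
```

```bash
python3 - <<'E'
from h import *
import pickle
s,t=pickle.load(open("g1.pkl","rb")); s1=pickle.load(open("side1.pkl","rb"))
print(s["img"][178:200,217:236].mean(2).astype(int))
print(get_state()["position"],get_state()["wrist_force"])
E
```

```text
[[112 122 122 103  69  46  49  71  96  98  66  45  49  69  97 111 117 115
  122]
 [122 124 123 104  73  50  44  70 100 102  75  50  48  70  92 109 105 103
  107]
 [126 130 124 108  72  44  44  68 104 105  73  50  44  70  87 100  95  95
   94]
 [115 116 117 100  76  53  52  73 108 109  78  52  46  64  83  92  93  93
   94]
 [103 103 101  92  78  70  71  90 110 110  81  51  46  63  77  92  96  95
   93]
 [ 94  89  93  92  85  87  87  97 114 113  83  58  54  64  81  91  93  92
   96]
 [ 93  94  94  92  97  95  97 102 115 110  95  83  81  88  88  94  93  95
   96]
 [ 92  95  94  98  97  98 102 107 116 111 109 109 111 107 100  98  97  95
   93]
 [ 94  97  93 103 106 114 120 126 129 126 132 133 134 131 127 111 103  93
   90]
 [ 96  99 107 121 127 136 142 146 147 152 148 151 151 157 149 137 116  99
   94]
 [ 94 105 120 140 151 151 155 161 161 161 160 159 160 159 149 140 120 103
   95]
 [ 94 106 130 152 155 162 164 162 162 161 156 157 150 140 134 127 111 105
  105]
 [ 94 108 127 142 154 155 158 155 153 150 150 141 135 122 113 108 113 113
  115]
 [109 111 130 138 141 145 147 142 141 142 136 123 121 115 108 111 110 111
  112]
 [124 125 138 144 141 133 131 127 125 124 118 118 117 109 104  99 100 101
   99]
 [131 133 139 141 130 122 116 114 107 105 103 101  97  99  92  93  92  90
   92]
 [115 116 118 117 110 103 101  97  95  95  94  91  93  89  94  92  91  92
   90]
 [101  97 101 101  98  93  94  92  91  91  90  92  90  92  91  93  89  94
   86]
 [107 104  99 100  94  92  92  92  91  89  91  91  87  92  90  90  89  93
   88]
 [115 109 103  96  93  93  92  92  91  93  91  92  89  90  89  94  91  91
   88]
 [123 116 105  97  93  92  93  89  92  93  92  91  92  91  92  92  93  93
   94]
 [119 120 111 102  93  96  92  91  90  90  92  94  90  94  91  94  92  92
   90]]
[470.51853374 228.48422655  63.55582826] [-0.02666042 -0.54249047 -0.2083581 ]
```

```bash
python3 - <<'E'
from h import *
import pickle
s=pickle.load(open("side0.pkl","rb"))
for z in (203,216,230):
  for d in(-48,48): print(z,proj(s,[233.7+.407*d,-525-.914*d,z])/.7)
g=s["img"].mean(2).astype(int)
print(g[218:240:1,210:226]); print(g[222:240:1,240:260])
E
```

```text
203 [313.32039523 343.25171433]
203 [358.06015396 361.05879992]
216 [312.86211606 335.61719685]
216 [357.79218432 353.04466494]
230 [312.36384748 327.31649191]
230 [357.50066152 344.32612834]
[[ 66  67  67  92 133 139 107  56  39  39  35  33  41  55  76  99]
 [ 69  70  65  91 134 137 104  58  45  36  38  36  38  49  72  87]
 [ 68  69  72  96 137 141 102  55  37  38  37  34  37  47  64  85]
 [ 73  67  71  94 129 141 108  63  38  41  35  37  40  47  65  77]
 [ 66  69  70  90 125 135 112  63  35  35  33  39  41  55  61  75]
 [ 64  66  66  83 111 130 109  63  41  39  39  40  48  53  68  72]
 [ 67  68  66  74  95 106  93  58  41  43  42  50  55  59  67  70]
 [ 69  66  69  70  80  84  76  63  49  54  55  60  63  67  69  69]
 [ 66  71  70  68  69  71  68  63  61  61  64  65  66  65  69  70]
 [ 69  68  67  70  69  66  67  66  66  66  66  66  67  66  68  67]
 [ 67  67  66  66  68  66  65  67  67  65  65  64  67  64  69  72]
 [ 69  65  64  68  67  68  69  66  67  67  66  67  63  67  66  68]
 [ 70  69  71  69  69  68  67  65  70  66  69  64  67  65  66  65]
 [ 71  72  72  75  66  68  69  67  66
[... 1397 characters left out ...]
  65  72
   71  72]
 [ 65  65  64  64  90 143 163 148 107  66  49  44  43  50  50  56  68  70
   73  68]
 [ 63  63  65  68  91 140 166 151 105  75  59  56  61  66  67  64  67  69
   65  65]
 [ 65  70  65  68  88 134 161 150 119  93  79  79  82  81  73  69  63  62
   64  66]
 [ 69  66  68  67  80 114 141 141 122 105  99  92  84  77  72  70  64  65
   63  61]
 [ 67  69  68  69  77  90 107 117 110  96  94  81  75  70  63  64  61  58
   58  61]
 [ 65  66  65  64  64  70  78  83  86  82  74  68  66  65  62  61  59  63
   63  64]
 [ 62  66  65  63  67  65  65  69  66  67  64  59  62  67  63  64  61  62
   58  61]
 [ 65  66  63  65  63  65  67  66  68  64  65  62  63  64  60  61  62  64
   60  61]]
```

The fingertips really sit about 25–30 mm above the reported TCP: in the side view the tips end at rows 182–184, which puts them at z≈93 with the TCP at 63. So the first grip only caught the lid edge. I'll back off and re-measure the pot.

{"op": "arm_command", "data": {
  "rows": [0, 0, -0.06, 0, 0.07, 0, 0, -0.12, 0, 0.07, 0.01, 0.04, -0.16, 0, 0.07, 0.02, 0.1, -0.18, 0, 0.07, 0.03, 0.16, -0.18, 0, 0.07, 0.04, 0.22, -0.18, 0, 0.07, 0.04, 0.28, -0.18, 0, 0.07, 0.04, 0.3, -0.18, 0, 0.07]
}}

```text
t: 6.25
position: [527.6, -72.5, 242.9]
tcp_rot: [0.001, 1.0, 0.027, -0.0]
wrist_force: [0.1, 0.8, 0.0]
gripper_width: 70.2
grasp_force: 0.0
```

```bash
python3 - <<'E'
from h import *
import pickle
s=camera("side"); t=camera("top"); pickle.dump((s,t),open("g2.pkl","wb"))
a=cv2.resize(s["img"][160:215,195:275][:,:,::-1],(400,275),interpolation=cv2.INTER_CUBIC)
b=cv2.resize(t["img"][175:230,170:250][:,:,::-1],(400,275),interpolation=cv2.INTER_CUBIC)
d=cv2.resize(t["img"][220:300,310:430][:,:,::-1],(480,320),interpolation=cv2.INTER_CUBIC)
e=cv2.resize(s["img"][185:265,220:300][:,:,::-1],(320,320),interpolation=cv2.INTER_CUBIC)
cv2.imwrite("pics/g2.png",np.vstack([np.hstack([a,b]),np.hstack([d,e])]))
E
```

```text
(no output)
```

View pics/g2.png

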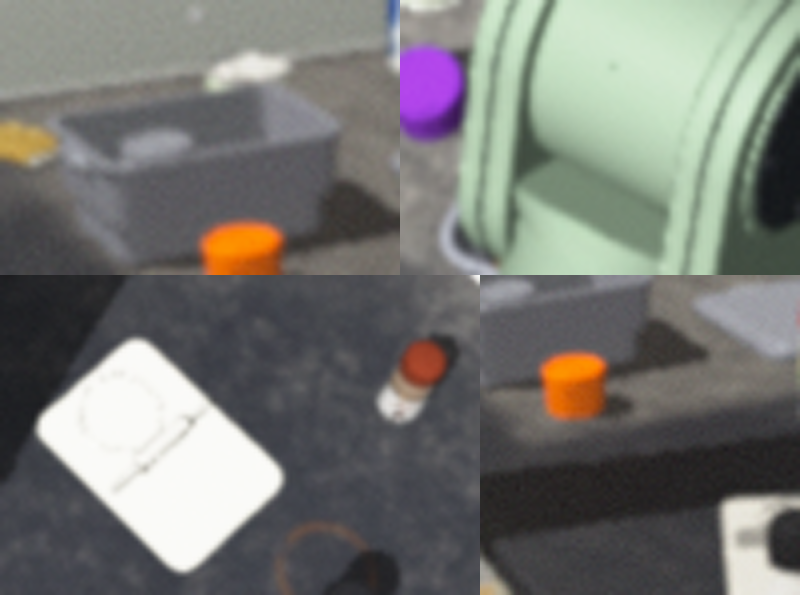

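```bash
python3 - <<'E'
from h import *
import pickle
np.set_printoptions(precision=2,suppress=True)
s1=pickle.load(open("side1.pkl","rb")); t0=pickle.load(open("top0.pkl","rb")); sg,tg=pickle.load(open("g1.pkl","rb")); s2,t2=pickle.load(open("g2.pkl","rb"))
up=lambda im,b:cv2.resize(im[b[1]:b[3],b[0]:b[2]].astype(np.float32),None,fx=8,fy=8,interpolation=cv2.INTER_CUBIC)
def m(A,B,b,k=5):
    T=up(A,b); I=up(B,(b[0]-k,b[1]-k,b[2]+k,b[3]+k)); r=cv2.matchTemplate(I,T,cv2.TM_CCOEFF_NORMED); _,v,_,l=cv2.minMaxLoc(r); return (np.array(l)/8-k,v)
print("side lid",m(s1["img"],s2["img"],(218,183,234,192)), "box ctl",m(s1["img"],s2["img"],(235,180,266,212)))
print("top lid low half",m(t0["img"],tg["img"],(197,217,213,228)),m(t0["img"],tg["img"],(196,214,208,228)))
ds=m(s1["img"],s2["img"],(218,183,234,192))[0]
u0=np.array(proj(s1,[470,228.3,76]));
for dx,dy in((1,0),(0,1)): print("dpx/10mm", proj(s1,[470+10*dx,228.3+10*dy,76])-u0, proj(t0,[470+10*dx,228.3+10*dy,76])-proj(t0,[470,228.3,76]))
# divider
D=lambda x,y:cr(x,y-275,310,220,4)
# outline of divider by threshold
g=t2["img"].min(2); _,M=cv2.threshold(cv2.resize(g[220:300,310:400],None,fx=4,fy=4,interpolation=cv2.INTER_CUBIC),150,255,0)
cs=max(cv2.findContours(M,cv2.RETR_EXTERNAL,cv2.CHAIN_APPROX_NONE)[0],key=cv2.contourArea)[:,0]
P=np.array([atz(t2,*cr(x,y,310,220,4),4)[:2] for x,y in cs],np.float32)
c,sz,a=cv2.minAreaRect(P); print("div rect",c,sz,a)
for n,x,y,z in [("rimc",120,412,8),("gripA",197,417,34),("gripB",147,468,34),("partA",205,410,22),("partB",113,492,22)]: print(n,atz(t2,*D(x,y),z))
E
```

```text
side lid (array([0.38, 0.25]), 0.9899441003799438) box ctl (array([0., 0.]), 0.9978272318840027)
top lid low half (array([0.5 , 0.62]), 0.8151386976242065) (array([0.62, 0.38]), 0.9104002118110657)
dpx/10mm [ 2.46 -0.37] [ 1.42 -2.5 ]
dpx/10mm [-0.86 -0.73] [-2.7  -1.12]
div rect (538.3612670898438, -259.6236572265625) (178.9945526123047, 129.2410888671875) 66.6027603149414
rimc [ 556.41 -217.79    8.  ]
gripA [ 567.24 -278.15   34.  ]
gripB [ 509.44 -256.94   34.  ]
partA [ 580.85 -281.66   22.  ]
partB [ 483.75 -238.9    22.  ]
```

Pot shift by registration is about (0,-3) mm, so the pot is now at (470,225.5). The box hasn't moved. The divider is at (538.4,-259.6) with x axis at 66.6°, and the rim check agrees to within 1 mm.

{"op": "arm_command", "data": {
  "rows": [-0.006, -0.05, 0, 0, 0.07, -0.014, -0.11, 0, 0, 0.07, -0.022, -0.17, 0, 0, 0.07, -0.03, -0.23, 0.01, 0, 0.07, -0.038, -0.28, 0.03, 0, 0.07, -0.041, -0.297, 0.06, 0, 0.07, -0.041, -0.297, 0.11, 0, 0.07, -0.041, -0.297, 0.1335, 0, 0.07]
}}

```text
t: 7.35
position: [467.9, 226.4, 107.4]
tcp_rot: [0.0, 1.0, 0.031, -0.001]
wrist_force: [1.0, -0.3, 0.8]
gripper_width: 70.1
grasp_force: 0.0
```

{"op": "arm_command", "data": {
  "rows": [0, 0, 0, 0, 0.07, 0, 0, 0, 0, 0.07, 0, 0, 0.03, 0, 0.07, 0, 0, 0.055, 0, 0.07, 0, 0, 0.07, 0, 0.07, 0, 0, 0.074, 0, 0.07, 0, 0, 0.074, 0, 0.07, 0, 0, 0.074, 0, 0.07]
}}

```text
t: 8.35
position: [469.9, 225.6, 36.3]
tcp_rot: [-0.0, 1.0, 0.03, 0.0]
wrist_force: [-0.2, 0.1, 0.1]
gripper_width: 69.9
grasp_force: 0.0
```

{"op": "arm_command", "data": {
  "rows": [0, 0, 0.002, 0, 0.07, 0, 0, 0.004, 0, 0.07, 0, 0, 0.006, 0, 0.07, 0, 0, 0.007, 0, 0.07, 0, 0, 0.008, 0, 0.07, 0, 0, 0.009, 0, 0.07, 0, 0, 0.01, 0, 0.07, 0, 0, 0.01, 0, 0.07]
}}

```text
t: 9.35
position: [469.5, 225.4, 25.5]
tcp_rot: [-0.0, 1.0, 0.03, -0.0]
wrist_force: [-0.3, -0.2, 0.5]
gripper_width: 69.9
grasp_force: 0.0
```

{"op": "arm_command", "data": {
  "rows": [0, 0, 0.002, 0, 0.07, 0, 0, 0.004, 0, 0.07, 0, 0, 0.006, 0, 0.07, 0, 0, 0.006, 0, 0.065, 0, 0, 0.006, 0, 0.06, 0, 0, 0.006, 0, 0.05, 0, 0, 0.006, 0, 0.045, 0, 0, 0.006, 0, 0.045]
}}

```text
t: 10.35
position: [469.5, 225.4, 19.8]
tcp_rot: [-0.0, 1.0, 0.03, 0.0]
wrist_force: [-1.3, 0.0, 5.3]
gripper_width: 55.1
grasp_force: 26.0
```

{"op": "arm_command", "data": {
  "rows": [0, 0, 0, 0, 0.045, 0, 0, 0, 0, 0.045, 0, 0, 0, 0, 0.045, 0, 0, -0.003, 0, 0.045, 0, 0, -0.006, 0, 0.045, 0, 0, -0.01, 0, 0.045, 0, 0, -0.015, 0, 0.045, 0, 0, -0.02, 0, 0.045]
}}

```text
t: 11.35
position: [469.5, 225.4, 39.9]
tcp_rot: [-0.0, 1.0, 0.03, 0.0]
wrist_force: [-0.1, 0.1, 0.1]
gripper_width: 55.0
grasp_force: 26.7
```

{"op": "arm_command", "data": {
  "rows": [0, 0, -0.04, 0, 0.045, 0, 0, -0.08, 0, 0.045, 0.005, 0.04, -0.09, 0, 0.045, 0.012, 0.09, -0.09, 0, 0.045, 0.02, 0.15, -0.09, 0, 0.045, 0.028, 0.21, -0.09, 0, 0.045, 0.034, 0.255, -0.08, 0, 0.045, 0.035, 0.268, -0.07, 0, 0.045]
}}

```text
t: 12.35
position: [520.4, -43.1, 109.4]
tcp_rot: [0.0, 1.0, 0.028, 0.0]
wrist_force: [0.6, 0.2, -0.5]
gripper_width: 55.2
grasp_force: 27.3
```

{"op": "arm_command", "data": {
  "rows": [0, 0, 0, 0, 0.045, 0, 0, 0.01, 0, 0.045, 0, 0, 0.03, 0, 0.045, 0, 0, 0.05, 0, 0.045, 0, 0, 0.07, 0, 0.045, 0, 0, 0.08, 0, 0.045, 0, 0, 0.085, 0, 0.045, 0, 0, 0.085, 0, 0.045]
}}

```text
t: 13.35
position: [520.4, -39.8, 24.7]
tcp_rot: [-0.0, 1.0, 0.03, 0.0]
wrist_force: [-0.3, 0.2, 0.2]
gripper_width: 55.2
grasp_force: 27.3
```

```bash
python3 - <<'E'
from h import *
import pickle
s=camera("side"); t=camera("top"); pickle.dump((s,t),open("g3.pkl","wb"))
u=proj(s,[520,-40,30]).astype(int); print(u, get_state()["position"],get_state()["gripper_width"])
a=cv2.resize(s["img"][u[1]-40:u[1]+25,u[0]-40:u[0]+40][:,:,::-1],(480,390),interpolation=cv2.INTER_CUBIC)
b=cv2.resize(t["img"][170:250,165:245][:,:,::-1],(320,320),interpolation=cv2.INTER_CUBIC)
b=cv2.copyMakeBorder(b,0,70,0,0,cv2.BORDER_CONSTANT)
cv2.imwrite("pics/g3.png",np.hstack([a,b]))
E
```

```text
[265 219] [520.56338054 -39.98203442  24.98167926] 55.09486521222005
```

View pics/g3.png

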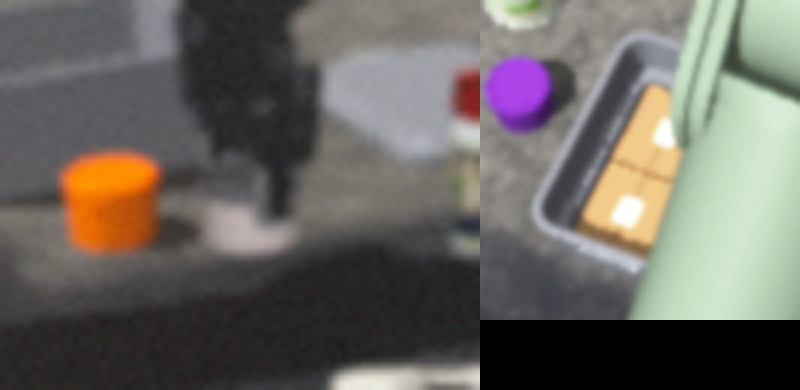

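Cartons are in place in the box. The pot hangs upright in the gripper, with its foot at crop (250,252). Lowering it.

{"op": "arm_command", "data": {
  "rows": [0, 0, 0.01, 0, 0.045, 0, 0, 0.02, 0, 0.045, 0, 0, 0.028, 0, 0.045, 0, 0, 0.032, 0, 0.045, 0, 0, 0.034, 0, 0.045, 0, 0, 0.034, 0, 0.045, 0, 0, 0.034, 0, 0.045, 0, 0, 0.034, 0, 0.045]
}}

```text
t: 14.45
position: [520.4, -40.1, -9.3]
tcp_rot: [-0.0, 1.0, 0.03, 0.0]
wrist_force: [0.0, -0.7, -1.2]
gripper_width: 55.2
grasp_force: 27.3
```

{"op": "arm_command", "data": {
  "rows": [0, 0, 0.001, 0, 0.045, 0, 0, 0.001, 0, 0.045, 0, 0, 0.002, 0, 0.045, 0, 0, 0.002, 0, 0.045, 0, 0, 0.003, 0, 0.045, 0, 0, 0.003, 0, 0.045, 0, 0, 0.004, 0, 0.045, 0, 0, 0.004, 0, 0.045]
}}

```text
t: 15.45
position: [520.3, -40.1, -13.6]
tcp_rot: [-0.0, 1.0, 0.03, -0.0]
wrist_force: [0.2, -0.0, -0.7]
gripper_width: 55.0
grasp_force: 27.3
```

{"op": "arm_command", "data": {
  "rows": [0, 0, 0.001, 0, 0.045, 0, 0, 0.001, 0, 0.045, 0, 0, 0.001, 0, 0.045, 0, 0, 0.002, 0, 0.045, 0, 0, 0.002, 0, 0.045, 0, 0, 0.002, 0, 0.045, 0, 0, 0.002, 0, 0.045, 0, 0, 0.002, 0, 0.045]
}}

```text
t: 16.45
position: [520.4, -40.1, -14.3]
tcp_rot: [-0.0, 1.0, 0.03, 0.0]
wrist_force: [-6.5, 1.2, 31.8]
gripper_width: 54.9
grasp_force: 30.0
```

{"op": "arm_command", "data": {
  "rows": [0, 0, -0.001, 0, 0.045, 0, 0, -0.0013, 0, 0.045, 0, 0, -0.0013, 0, 0.057, 0, 0, -0.0013, 0, 0.065, 0, 0, -0.0013, 0, 0.072, 0, 0, -0.0013, 0, 0.072, 0, 0, -0.0013, 0, 0.072, 0, 0, -0.0013, 0, 0.072]
}}

```text
t: 17.45
position: [520.3, -40.1, -14.2]
tcp_rot: [-0.0, 1.0, 0.03, -0.0]
wrist_force: [-0.2, -0.5, -0.5]
gripper_width: 71.9
grasp_force: 0.0
```

{"op": "arm_command", "data": {
  "rows": [0, 0, 0, 0, 0.072, 0, 0, -0.01, 0, 0.072, 0, 0, -0.03, 0, 0.072, 0, 0, -0.06, 0, 0.072, 0, 0, -0.1, 0, 0.072, 0, 0, -0.14, 0, 0.072, 0, 0, -0.15, 0, 0.072, 0, 0, -0.15, 0, 0.072]
}}

```text
t: 18.45
position: [520.4, -40.1, 136.2]
tcp_rot: [-0.0, 1.0, 0.03, 0.0]
wrist_force: [0.1, -0.4, -1.2]
gripper_width: 72.4
grasp_force: 0.0
```

```bash
python3 - <<'E'
from h import *
s=get_state(); print(s["position"],tool(s["position"],s["tcp_rot"],[538.4,-259.6,100],-113.4),np.degrees(s["joint_pos"]))
E
```

```text
[520.38811684 -40.08691752 136.21000504] (array([0.0049, 0.2202, 0.0362]), np.float64(26.8), np.float64(-86.6)) [ -1.07947667  41.54926918   3.62981513 101.27003993  -3.98818884
  37.25799292 -81.79110985]
```

```bash
python3 - <<'E'
from h import *
import pickle
s=pickle.load(open("side0.pkl","rb")); s2,t2=pickle.load(open("g2.pkl","rb"))
print(tri(ray(s,428*.7,354*.7),ray(t2,*cr(375,580-275,310,220,4))), atz(s,428*.7,413*.7,0))
print(tri(ray(s,526*.7,341*.7),ray(t2,*cr(425,362-275,310,220,4))))
E
```

```text
(array([ 449.15038346, -443.23502514,  121.89874312]), np.float64(24.70842729967249)) [ 435.81625071 -446.31912616    0.        ]
(array([ 661.04407013, -428.60376909,   91.85497252]), np.float64(0.3699743984868536))
```

{"op": "arm_command", "data": {
  "rows": [0.001, 0.02, 0, 5, 0.05, 0.002, 0.06, 0, 12, 0.04, 0.003, 0.11, 0, 20, 0.035, 0.004, 0.16, 0, 26.8, 0.035, 0.005, 0.2, 0, 26.8, 0.035, 0.005, 0.2202, 0, 26.8, 0.035, 0.005, 0.2202, 0, 26.8, 0.035, 0.005, 0.2202, 0, 26.8, 0.035],
  "grip_force": 40
}}

```text
t: 19.45
position: [538.0, -259.2, 135.1]
tcp_rot: [-0.0, 0.979, -0.203, -0.001]
wrist_force: [-0.9, 0.5, 0.5]
gripper_width: 35.0
grasp_force: 0.0
```

Mill and jar are well clear (more than 180 mm). Lower onto the grip.

{"op": "arm_command", "data": {
  "rows": [0, 0, 0.03, 0, 0.035, 0, 0, 0.07, 0, 0.035, 0, 0, 0.1, 0, 0.035, 0, 0, 0.12, 0, 0.035, 0, 0, 0.132, 0, 0.035, 0, 0, 0.138, 0, 0.035, 0, 0, 0.139, 0, 0.035, 0, 0, 0.139, 0, 0.035]
}}

```text
t: 20.45
position: [538.6, -259.7, -2.7]
tcp_rot: [0.0, 0.979, -0.203, 0.0]
wrist_force: [-0.2, 0.2, -0.3]
gripper_width: 35.2
grasp_force: 0.0
```

```bash
python3 - <<'E'
from h import *
import pickle
s=camera("side"); pickle.dump(s,open("g4.pkl","wb")); S=get_state(); print(S["position"],S["wrist_force"])
a=cv2.resize(s["img"][200:275,260:360][:,:,::-1],(800,600),interpolation=cv2.INTER_CUBIC)
cv2.imwrite("pics/g4.png",a)
E
```

```text
[ 538.60825788 -259.71460685   -2.66458445] [ 0.51623758  0.30022396 -0.74068183]
```

View pics/g4.png

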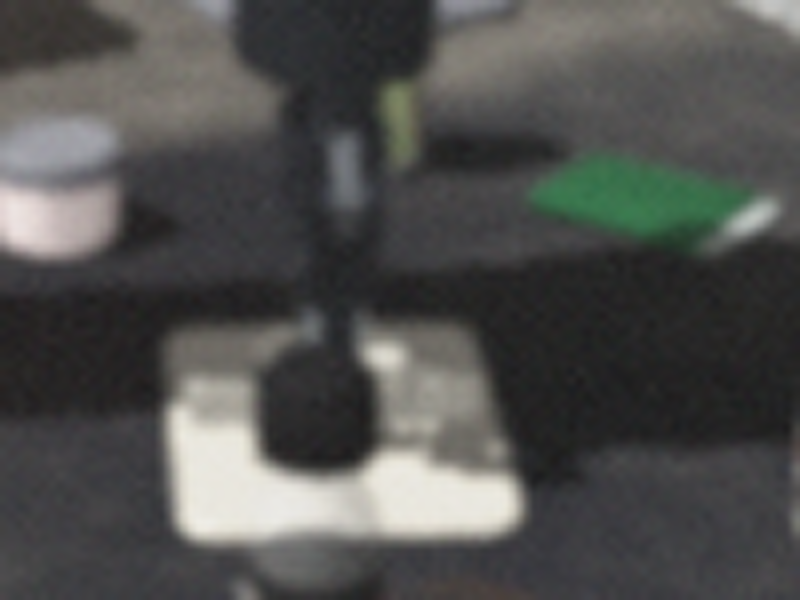

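The pot stands upright on the worktop at crop (60,190). The fingers are over the grip, behind the mill's dark cap. Going 6 mm lower and closing.

{"op": "arm_command", "data": {
  "rows": [0, 0, 0.003, 0, 0.035, 0, 0, 0.005, 0, 0.035, 0, 0, 0.006, 0, 0.035, 0, 0, 0.006, 0, 0.025, 0, 0, 0.006, 0, 0.015, 0, 0, 0.006, 0, 0.005, 0, 0, 0.006, 0, 0.005, 0, 0, 0.006, 0, 0.005]
}}

```text
t: 21.5
position: [538.5, -259.6, -9.0]
tcp_rot: [-0.0, 0.979, -0.203, 0.0]
wrist_force: [-0.6, -0.1, 5.3]
gripper_width: 11.1
grasp_force: 39.7
```

{"op": "arm_command", "data": {
  "rows": [0, 0, 0, 0, 0.005, 0, 0, 0, 0, 0.005, 0, 0, -0.003, 0, 0.005, 0, 0, -0.01, 0, 0.005, 0, 0, -0.03, 0, 0.005, 0, 0, -0.07, 0, 0.005, 0, 0, -0.12, 0, 0.005, 0, 0, -0.13, 0, 0.005]
}}

```text
t: 22.5
position: [539.5, -260.2, 124.9]
tcp_rot: [0.001, 0.979, -0.203, 0.002]
wrist_force: [-0.0, 0.5, -1.9]
gripper_width: 11.4
grasp_force: 39.1
```

```bash
cat > fit.py <<'E'
from h import *
from scipy.ndimage import map_coordinates, gaussian_filter1d
def fit(t,x0,y0,a0,show=True):
    g=cv2.cvtColor(t["img"],cv2.COLOR_RGB2GRAY).astype(float); out={}
    d=np.arange(-12,12.1,.5); ca,sa=np.cos(np.radians(a0)),np.sin(np.radians(a0))
    for n,(nx,ny,h,L) in dict(xp=(1,0,100,45),xm=(-1,0,100,45),yp=(0,1,75,70),ym=(0,-1,75,70)).items():
        pr=[]
        for l in np.linspace(-L,L,15):
            q=[]
            for e in d:
                p=np.array([nx*(h+e)-ny*l, ny*(h+e)+nx*l]); q.append(proj(t,[x0+ca*p[0]-sa*p[1],y0+sa*p[0]+ca*p[1],86])[::-1])
            pr.append(map_coordinates(g,np.array(q).T,order=3))
        pr=gaussian_filter1d(np.array(pr),2,axis=1); gr=np.gradient(pr,axis=1)
        e=d[gr.argmin(1)]; l=np.linspace(-L,L,15); k=np.abs(e-np.median(e))<3
        sl=np.degrees(np.polyfit(l[k],e[k],1)[0]) if k.sum()>4 else None
        out[n]=(np.median(e),sl,k.sum()); print(n,out[n],e if show else "", pr[7][::4].astype(int))
E
python3 - <<'E'
from fit import *
import pickle
np.set_printoptions(precision=1,suppress=True,linewidth=150)
t=camera("top"); pickle.dump(t,open("g5.pkl","wb"))
for T in (t,pickle.load(open("top0.pkl","rb"))): fit(T,502.9,228.1,3.35)
E
```

```text
xp (np.float64(-1.0), np.float64(0.3501408748021695), np.int64(15)) [-1.5 -1.  -1.5 -1.  -1.  -1.  -0.5 -1.  -0.5 -1.  -1.  -0.5 -1.  -0.5 -1. ] [142 148 157 161 153 132 107  85  71  67  74  88  99]
xm (np.float64(6.0), np.float64(1.5597184423005765), np.int64(9)) [1.  1.5 2.5 6.  6.  7.  7.  6.5 6.5 7.  7.  8.  2.  2.5 3. ] [107 113 129 151 173 187 193 191 180 161 141 127 121]
yp (np.float64(2.5), np.float64(0.571473448511313), np.int64(14)) [ 1.5  2.   1.5  2.   1.5 10.   2.   2.5  2.5  2.5  2.5  2.5  2.5  3.   3. ] [ 64  71  89 116 141 155 154 142 129 120 117 117 117]
ym (np.float64(-1.0), np.float64(0.4808752923419407), np.int64(15)) [-2.  -2.  -2.  -1.5 -1.5 -1.  -1.5 -1.  -1.  -1.  -1.  -1.5 -1.  -1.  -0.5] [191 185 178 170 154 128  97  74  64  62  63  64  65]
xp (np.float64(-1.0), np.float64(0.2387324146378427), np.int64(15)) [-1.  -1.  -1.5 -1.  -1.  -1.  -0.5 -1.  -0.5 -1.  -1.5 -1.  -1.  -0.5 -0.5] [143 149 158 161 153 132 107  84  70  67  74  88  99]
xm (np.float64(6.0), np.float64(1.48544613552436), np.int64(9)) [1.5 1.5 2.5 6.  6.5 6.5 7.  6.  6.5 7.  7.  8.  1.5 2.5 3. ] [107 113 129 152 175 188 194 192 181 162 142 128 121]
yp (np.float64(2.5), np.float64(0.5699891018918034), np.int64(14)) [ 1.5  2.5  1.5  2.   1.5 10.   2.   2.   2.   3.   2.5  2.5  3.   3.   3. ] [ 65  72  89 115 141 155 154 143 130 121 118 118 118]
ym (np.float64(-1.5), np.float64(0.5729577951308232), np.int64(15)) [-2.5 -2.  -2.  -1.5 -1.5 -1.5 -1.5 -1.5 -1.  -1.  -1.  -1.5 -1.  -1.  -0.5] [192 185 177 170 155 128  97  75  64  62  64  66  66]
```

```bash
python3 - <<'E'
from fit import *
import pickle
np.set_printoptions(precision=1,suppress=True,linewidth=150)
t=pickle.load(open("g5.pkl","rb")); s=pickle.load(open("g4.pkl","rb"))
u=proj(t,[520.4,-40.1,42]); print(u); u=u.astype(int); im=t["img"][u[1]-22:u[1]+22,u[0]-22:u[0]+22][:,:,::-1]
S=camera("side"); v=proj(S,[520.4,-40.1,42]).astype(int); print(proj(S,[520.4,-40.1,42]),v); im2=S["img"][v[1]-22:v[1]+22,v[0]-22:v[0]+22][:,:,::-1]
cv2.imwrite("pics/g5.png",np.hstack([cv2.resize(i,(396,396),interpolation=cv2.INTER_CUBIC) for i in (im,im2)]))
fit(t,501.3,229.75,2.85,False)
E
```

```text
[286.2 238.7]
[266.  216.7] [265 216]
xp (np.float64(0.5), np.float64(-0.12732395447351616), np.int64(15))  [139 143 151 160 162 151 127 101  81  69  68  76  86]
xm (np.float64(4.5), np.float64(0.954929658551374), np.int64(8))  [110 121 142 166 185 194 194 187 171 148 130 121 116]
yp (np.float64(0.5), np.float64(0.06085821139990607), np.int64(14))  [ 72  86 111 138 154 154 142 128 118 115 116 116 115]
ym (np.float64(0.5), np.float64(-0.16370222718023522), np.int64(15))  [198 193 184 176 169 151 123  92  70  61  60  61  62]
```

View pics/g5.png

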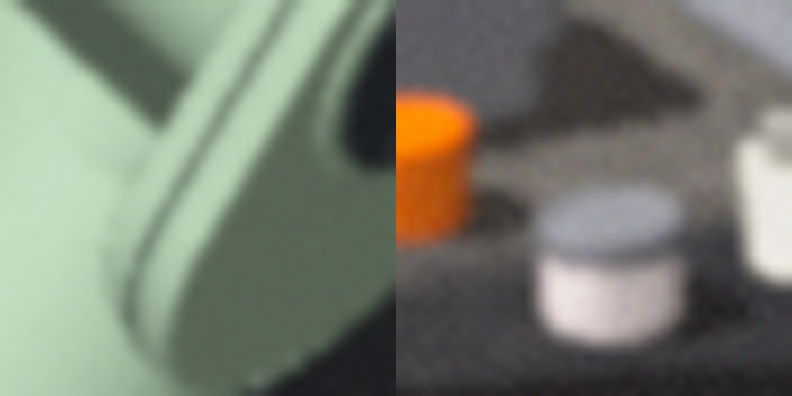

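{"op": "arm_command", "data": {
  "rows": [-0.01, -0.02, -0.01, -5, 0.005, -0.025, -0.05, -0.02, -14, 0.005, -0.045, -0.085, -0.03, -23, 0.005, -0.065, -0.125, -0.03, -32, 0.005, -0.085, -0.16, -0.03, -41, 0.005, -0.1, -0.19, -0.03, -50, 0.005, -0.115, -0.22, -0.03, -57, 0.005, -0.125, -0.24, -0.03, -60, 0.005]
}}

```text
t: 23.6
position: [518.1, 12.7, 150.4]
tcp_rot: [-0.001, 0.948, 0.317, -0.0]
wrist_force: [0.5, -0.9, -1.3]
gripper_width: 11.1
grasp_force: 39.1
```

```bash
python3 - <<'E'
from h import *
s=get_state(); print(s["position"],tool(s["position"],s["tcp_rot"],[501,229.75,150],2.85),np.degrees(s["joint_pos"][6]))
E
```

```text
[518.05759251  12.7114633  150.37014307] (array([ 0.117 , -0.1836,  0.0006]), np.float64(-55.85), np.float64(-53.0)) -63.05021744679056
```

{"op": "arm_command", "data": {
  "rows": [0.02, -0.032, 0, -9, 0.005, 0.045, -0.07, 0, -18, 0.005, 0.07, -0.11, 0, -27, 0.005, 0.09, -0.145, 0, -36, 0.005, 0.107, -0.172, 0, -45, 0.005, 0.1163, -0.187, 0, -53, 0.005, 0.1163, -0.187, 0, -56.25, 0.005, 0.1163, -0.187, 0, -56.25, 0.005]
}}

```text
t: 24.6
position: [500.0, 230.2, 150.4]
tcp_rot: [-0.0, 0.689, 0.725, -0.0]
wrist_force: [1.2, 0.1, -1.1]
gripper_width: 10.5
grasp_force: 39.1
```

{"op": "arm_command", "data": {
  "rows": [0, 0, 0, 0, 0.005, 0, 0, 0, 0, 0.005, 0, 0, 0.01, 0, 0.005, 0, 0, 0.03, 0, 0.005, 0, 0, 0.05, 0, 0.005, 0, 0, 0.06, 0, 0.005, 0, 0, 0.06, 0, 0.005, 0, 0, 0.06, 0, 0.005]
}}

```text
t: 25.6
position: [501.1, 229.9, 91.4]
tcp_rot: [0.0, 0.689, 0.724, 0.0]
wrist_force: [-0.9, 0.9, -1.2]
gripper_width: 11.2
grasp_force: 39.1
```

```bash
python3 - <<'E'
from h import *
import pickle
s=get_state(); print(s["position"],tool(s["position"],s["tcp_rot"],[501,229.75,60],2.85),s["wrist_force"])
c=camera("side"); pickle.dump(c,open("g6.pkl","wb"))
# measured divider outline in side view vs predicted corners (TCP+9 below)
g=c["img"].min(2); p=s["position"]
for x,y in((-87.5,62.5),(-87.5,-62.5),(87.5,-62.5),(87.5,62.5)):
    a=np.radians(2.85); print(proj(c,[p[0]+x*np.cos(a)-y*np.sin(a),p[1]+x*np.sin(a)+y*np.cos(a),p[2]+13]).round(1))
M=np.zeros_like(g); M[(g>150)]=1; M[:155]=0; M[205:]=0; M[:,:195]=0; M[:,280:]=0
n,l,st,ce=cv2.connectedComponentsWithStats(M); print(st[1:][st[1:,4]>15],ce[1:][st[1:,4]>15])
E
```

```text
[501.07648884 229.91515825  91.35919954] (array([-0.0002, -0.0001,  0.0314]), np.float64(-0.01), np.float64(2.84)) [-0.90921816  0.92954685 -1.17922519]
[205.5 178.1]
[217.2 187. ]
[260.1 179.8]
[246.5 171.7]
[[271 155   9  21 133]
 [207 169  48  19 503]
 [274 190   6   5  24]] [[276.09774436 164.61654135]
 [230.3499006  179.08349901]
 [277.04166667 192.        ]]
```

{"op": "arm_command", "data": {
  "rows": [0, 0, 0.006, 0, 0.005, 0, 0, 0.012, 0, 0.005, 0, 0, 0.018, 0, 0.005, 0, 0, 0.022, 0, 0.005, 0, 0, 0.024, 0, 0.005, 0, 0, 0.025, 0, 0.005, 0, 0, 0.025, 0, 0.005, 0, 0, 0.025, 0, 0.005]
}}

```text
t: 26.65
position: [500.9, 229.8, 65.9]
tcp_rot: [-0.0, 0.689, 0.724, 0.0]
wrist_force: [0.5, -0.0, -1.4]
gripper_width: 10.8
grasp_force: 39.1
```

{"op": "arm_command", "data": {
  "rows": [0, 0, 0.003, 0, 0.005, 0, 0, 0.006, 0, 0.005, 0, 0, 0.009, 0, 0.005, 0, 0, 0.012, 0, 0.005, 0, 0, 0.014, 0, 0.005, 0, 0, 0.015, 0, 0.005, 0, 0, 0.015, 0, 0.005, 0, 0, 0.015, 0, 0.005]
}}

```text
t: 27.65
position: [500.9, 229.8, 50.9]
tcp_rot: [-0.0, 0.689, 0.724, 0.0]
wrist_force: [0.9, 0.4, -1.4]
gripper_width: 10.9
grasp_force: 39.1
```

{"op": "arm_command", "data": {
  "rows": [0, 0, 0.003, 0, 0.005, 0, 0, 0.006, 0, 0.005, 0, 0, 0.009, 0, 0.005, 0, 0, 0.012, 0, 0.005, 0, 0, 0.014, 0, 0.005, 0, 0, 0.015, 0, 0.005, 0, 0, 0.015, 0, 0.005, 0, 0, 0.015, 0, 0.005]
}}

```text
t: 28.65
position: [500.9, 229.7, 35.9]
tcp_rot: [-0.0, 0.689, 0.724, 0.0]
wrist_force: [0.2, -1.1, -1.3]
gripper_width: 10.9
grasp_force: 39.0
```

{"op": "arm_command", "data": {
  "rows": [0, 0, 0.001, 0, 0.005, 0, 0, 0.002, 0, 0.005, 0, 0, 0.003, 0, 0.005, 0, 0, 0.004, 0, 0.005, 0, 0, 0.0045, 0, 0.005, 0, 0, 0.005, 0, 0.005, 0, 0, 0.005, 0, 0.005, 0, 0, 0.005, 0, 0.005]
}}

```text
t: 29.65
position: [500.8, 229.6, 30.8]
tcp_rot: [0.0, 0.689, 0.724, -0.0]
wrist_force: [-0.5, -5.3, 1.5]
gripper_width: 11.2
grasp_force: 39.5
```

{"op": "arm_command", "data": {
  "rows": [-0.0005, 0, 0, 0, 0.005, -0.001, 0, 0, 0, 0.005, -0.001, 0, 0.001, 0, 0.005, -0.001, 0, 0.0015, 0, 0.005, -0.001, 0, 0.002, 0, 0.005, -0.001, 0, 0.0025, 0, 0.005, -0.001, 0, 0.0025, 0, 0.005, -0.001, 0, 0.0025, 0, 0.005]
}}

```text
t: 30.65
position: [500.9, 229.0, 28.9]
tcp_rot: [-0.0, 0.689, 0.724, 0.0]
wrist_force: [-3.6, -1.2, 13.2]
gripper_width: 10.9
grasp_force: 41.0
```

{"op": "arm_command", "data": {
  "rows": [0, 0, -0.0003, 0, 0.005, 0, 0, -0.0003, 0, 0.012, 0, 0, -0.0003, 0, 0.02, 0, 0, -0.0003, 0, 0.03, 0, 0, -0.0003, 0, 0.035, 0, 0, -0.0003, 0, 0.035, 0, 0, -0.0003, 0, 0.035, 0, 0, -0.0003, 0, 0.035]
}}

```text
t: 31.65
position: [500.9, 228.8, 28.6]
tcp_rot: [-0.0, 0.689, 0.724, 0.0]
wrist_force: [-0.7, -0.6, 0.2]
gripper_width: 34.7
grasp_force: 0.0
```

{"op": "arm_command", "data": {
  "rows": [0, 0, -0.01, 0, 0.035, 0, 0, -0.03, 0, 0.035, 0, 0, -0.07, 0, 0.035, 0, 0, -0.12, 0, 0.035, -0.04, 0, -0.14, -6, 0.05, -0.1, 0, -0.14, -15, 0.06, -0.16, 0, -0.14, -25, 0.07, -0.2, 0, -0.14, -30, 0.072]
}}

```text
t: 32.65
position: [510.7, 26.0, 169.3]
tcp_rot: [0.0, 0.477, 0.879, -0.0]
wrist_force: [0.3, 0.3, -0.0]
gripper_width: 71.8
grasp_force: 0.0
```

```bash
python3 - <<'E'
from h import *
import pickle
st=get_state(); print(st["position"],np.degrees(st["joint_pos"][6]))
s=camera("side"); t=camera("top"); pickle.dump((s,t),open("g7.pkl","wb"))
# predicted vs. image: compare white pixels inside divider polygon (z=42) in side view and top
a=np.radians(2.85); P=lambda x,y:np.array([500.9+x*np.cos(a)-y*np.sin(a),229+x*np.sin(a)+y*np.cos(a)])
for n,c in(("side",s),("top",t)):
    print(n,[proj(c,[*P(x,y),42]).round(1).tolist() for x,y in((-80,55),(-80,-55),(80,-55),(80,55))])
    g=c["img"].min(2)
    if n=="side": print(g[172:196,200:262:2])
    else: print(g[184:236:2,186:238:2])
print(s["img"][206:226,256:278].mean(2).astype(int)[::2,::2])
E
```

```text
[510.73060006  26.04224358 169.30170376] -0.5984650241435314
side [[209.0, 193.6], [219.3, 202.1], [258.0, 195.0], [246.2, 187.1]]
[[144 144 145 142 144 143 145 144 141 141 144 145 142 140 146 148 146 147
  143 160 186 212 227 228 222 216 178 123 114 108 109]
 [143 144 145 143 144 141 147 142 143 144 144 146 148 145 152 151 151 151
  155 195 219 220 228 228 225 218 172 119 116 117 117]
 [144 144 146 146 138 147 143 147 147 145 147 152 150 147 150 147 143 136
  161 207 223 212 221 227 216 197 149 117 117 117 120]
 [146 141 145 146 147 143 143 150 153 150 150 149 147 140 137 128 119 115
  161 199 206 190 195 200 187 163 122 119 120 119 122]
 [147 145 146 151 151 153 146 145 144 141 137 130 122 120 118 113 106 109
  156 199 180 158 151 162 156 145 124 118 118 117 121]
 [153 152 149 147 145 143 142 130 118 121 120 120 109 112 115 115 116 114
  152 178 155 135 121 126 143 146 135 122 122 115 119]
 [149 142 144 132 117 121 119 118 106 110 120 117 118 116 125 116 119 117
  134 142 122 108 102 113 134 145 145 134 119 122 120]
 [127 119 119 112 111 116 117 119 112 118 122 123 124 121 119 115 
[... 4802 characters left out ...]
0 137 162]
 [120 129 184 184 199 196 184 168 157 150 169 193 217 237 247 243 152 127
  138 138 128 113 147 147 127 187]
 [107 123 129 139 167 188 191 195 190 177 167 150 154 179 225 216 144 131
  120 118  90 123 137 142 182 194]]
[[ 74  65  59  57  51  52  60  61  74  81  94]
 [ 56  63  60  72  82  86 101 101 109 113 109]
 [ 82 100 103 115 115 112 111 110 115 113 113]
 [107 115 111 114 114 114 112 109 110 114 116]
 [107 118 118 126 127 129 130 131 123 115 114]
 [ 68 102 128 148 155 158 160 164 157 128 103]
 [ 67 111 155 165 161 162 160 161 158 124  90]
 [ 92 116 151 166 156 153 139 135 114  84  69]
 [ 86 115 156 143 134 120 103 102 101  90  58]
 [ 68 114 212 204 192 165 156 159 150 111  55]]
```

{"op": "arm_command", "data": {
  "rows": [-0.015, -0.007, 0, -10, 0.072, -0.03, -0.014, 0, -20, 0.072, -0.048, -0.022, 0.01, -30, 0.072, -0.06, -0.0285, 0.02, -40, 0.072, -0.0633, -0.0294, 0.04, -50, 0.072, -0.0633, -0.0294, 0.06, -60, 0.072, -0.0633, -0.0294, 0.08, -60, 0.072, -0.0633, -0.0294, 0.09, -60, 0.072],
  "grip_force": 25
}}

```text
t: 33.75
position: [520.4, -39.8, 78.3]
tcp_rot: [-0.0, -0.025, 1.0, -0.0]
wrist_force: [1.0, -0.1, 1.1]
gripper_width: 71.8
grasp_force: 0.0
```

```bash
python3 - <<'E'
from fit import *
import pickle
st=get_state(); print(st["position"],tool(st["position"],st["tcp_rot"],[520.4,-40.1,-14],92.85))
s,t=pickle.load(open("g7.pkl","rb")); s2,t2=pickle.load(open("g2.pkl","rb"))
def ring(t,x0,y0,z,w=8):
    g=cv2.cvtColor(t["img"],cv2.COLOR_RGB2GRAY).astype(float); th=np.linspace(0,2*np.pi,72,endpoint=False); best=[]
    for dx in np.arange(-w,w+.1,.5):
        for dy in np.arange(-w,w+.1,.5):
            q=np.array([proj(t,[x0+dx+34.5*np.cos(a),y0+dy+34.5*np.sin(a),z])[::-1] for a in th]).T
            v=map_coordinates(g,q,order=1); best.append((np.minimum(v,250).clip(200).mean(),x0+dx,y0+dy))
    best.sort(); print(best[:4])
ring(t2,556.3,-218.3,8); ring(t,455.9,226.7,46)
E
```

```text
[520.35785786 -39.82002678  78.29147934] (array([-0.0001, -0.0003,  0.0923]), np.float64(-0.03), np.float64(92.82))
[(np.float64(239.44889323968331), np.float64(564.3), np.float64(-210.3)), (np.float64(239.62039412400847), np.float64(563.8), np.float64(-210.3)), (np.float64(239.79211934812363), np.float64(564.3), np.float64(-210.8)), (np.float64(239.83337016417943), np.float64(563.3), np.float64(-210.3))]
[(np.float64(226.7158856086105), np.float64(451.9), np.float64(226.7)), (np.float64(226.73483461854383), np.float64(452.4), np.float64(226.7)), (np.float64(226.74280426214594), np.float64(451.4), np.float64(226.7)), (np.float64(226.7718063764336), np.float64(451.9), np.float64(227.2))]
```

{"op": "arm_command", "data": {
  "rows": [0, 0, 0.03, 0, 0.072, 0, 0, 0.06, 0, 0.072, 0, 0, 0.08, 0, 0.072, 0, 0, 0.09, 0, 0.072, 0, 0, 0.092, 0, 0.072, 0, 0, 0.092, 0, 0.065, 0, 0, 0.092, 0, 0.055, 0, 0, 0.092, 0, 0.045]
}}

```text
t: 34.75
position: [520.8, -40.1, -12.5]
tcp_rot: [0.001, -0.025, 1.0, -0.0]
wrist_force: [-0.8, 0.2, 8.4]
gripper_width: 54.9
grasp_force: 24.8
```

{"op": "arm_command", "data": {
  "rows": [0, 0, 0, 0, 0.045, 0, 0, 0, 0, 0.045, 0, 0, -0.01, 0, 0.045, 0, 0, -0.04, 0, 0.045, 0, 0, -0.09, 0, 0.045, 0, 0, -0.14, 0, 0.045, 0, 0, -0.155, 0, 0.045, 0, 0, -0.155, 0, 0.045]
}}

```text
t: 35.75
position: [520.6, -40.4, 142.1]
tcp_rot: [0.001, -0.025, 1.0, -0.0]
wrist_force: [-0.6, -1.0, -1.4]
gripper_width: 55.2
grasp_force: 27.3
```

```bash
python3 - <<'E'
from h import *
st=get_state(); print(st["position"],st["gripper_width"],st["grasp_force"],tool(st["position"],st["tcp_rot"],[455.9,226.7,60],92.85))
E
```

```text
[520.58695468 -40.36569172 142.12010717] 55.19728426234655 27.284940630197525 (array([0.0515, 0.27  , 0.082 ]), np.float64(-0.02), np.float64(92.83))
```

{"op": "arm_command", "data": {
  "rows": [0.007, 0.035, 0, 0, 0.045, 0.018, 0.09, 0, 0, 0.045, 0.029, 0.15, 0, 0, 0.045, 0.04, 0.21, 0, 0, 0.045, 0.049, 0.255, 0, 0, 0.045, 0.0515, 0.27, 0.02, 0, 0.045, 0.0515, 0.27, 0.05, 0, 0.045, 0.0515, 0.27, 0.06, 0, 0.045]
}}

```text
t: 36.75
position: [454.5, 226.5, 79.4]
tcp_rot: [-0.002, -0.025, 1.0, -0.001]
wrist_force: [-0.2, 0.2, -0.9]
gripper_width: 55.0
grasp_force: 27.2
```

{"op": "arm_command", "data": {
  "rows": [0, 0, 0, 0, 0.045, 0, 0, 0.01, 0, 0.045, 0, 0, 0.02, 0, 0.045, 0, 0, 0.03, 0, 0.045, 0, 0, 0.038, 0, 0.045, 0, 0, 0.042, 0, 0.045, 0, 0, 0.042, 0, 0.045, 0, 0, 0.042, 0, 0.045]
}}

```text
t: 37.75
position: [455.7, 227.1, 39.9]
tcp_rot: [0.0, -0.025, 1.0, 0.0]
wrist_force: [-0.2, 0.2, -1.4]
gripper_width: 54.9
grasp_force: 27.2
```

```bash
python3 - <<'E'
from h import *
st=get_state(); print(st["position"],st["wrist_force"],tool(st["position"],st["tcp_rot"],[455.9,226.7,30],92.85))
E
```

```text
[455.71558895 227.10355414  39.8511221 ] [-0.20864069  0.16151955 -1.43363443] (array([-0.0002, -0.0004,  0.0099]), np.float64(-0.01), np.float64(92.84))
```

{"op": "arm_command", "data": {
  "rows": [0, 0, 0.002, 0, 0.045, 0, 0, 0.004, 0, 0.045, 0, 0, 0.006, 0, 0.045, 0, 0, 0.008, 0, 0.045, 0, 0, 0.009, 0, 0.045, 0, 0, 0.01, 0, 0.045, 0, 0, 0.01, 0, 0.045, 0, 0, 0.01, 0, 0.045]
}}

```text
t: 38.75
position: [455.7, 227.0, 29.7]
tcp_rot: [0.0, -0.025, 1.0, 0.0]
wrist_force: [0.8, -1.7, -0.3]
gripper_width: 54.8
grasp_force: 27.3
```

{"op": "arm_command", "data": {
  "rows": [0, 0, 0.0005, 0, 0.045, 0, 0, 0.001, 0, 0.045, 0, 0, 0.001, 0, 0.045, 0, 0, 0.0015, 0, 0.045, 0, 0, 0.002, 0, 0.045, 0, 0, 0.002, 0, 0.045, 0, 0, 0.002, 0, 0.045, 0, 0, 0.002, 0, 0.045]
}}

```text
t: 39.75
position: [455.8, 227.0, 29.2]
tcp_rot: [0.001, -0.025, 1.0, -0.0]
wrist_force: [-8.5, -7.0, 42.9]
gripper_width: 55.2
grasp_force: 31.4
```

{"op": "arm_command", "data": {
  "rows": [0, 0, -0.001, 0, 0.045, 0, 0, -0.0018, 0, 0.045, 0, 0, -0.0018, 0, 0.057, 0, 0, -0.0018, 0, 0.065, 0, 0, -0.0018, 0, 0.068, 0, 0, -0.0018, 0, 0.068, 0, 0, -0.0018, 0, 0.068, 0, 0, -0.0018, 0, 0.068]
}}

```text
t: 40.75
position: [455.6, 227.0, 29.4]
tcp_rot: [-0.0, -0.025, 1.0, 0.0]
wrist_force: [0.1, 0.5, 0.0]
gripper_width: 68.0
grasp_force: 0.0
```

{"op": "arm_command", "data": {
  "rows": [0, 0, 0, 0, 0.068, 0, 0, -0.01, 0, 0.068, 0, 0, -0.03, 0, 0.068, 0, 0, -0.07, 0, 0.068, 0, 0, -0.12, 0, 0.068, 0, -0.06, -0.14, 0, 0.068, 0, -0.12, -0.14, 0, 0.068, 0, -0.18, -0.14, 0, 0.068]
}}

```text
t: 41.75
position: [464.4, 45.3, 170.3]
tcp_rot: [0.0, -0.025, 1.0, -0.0]
wrist_force: [1.5, 0.1, 0.2]
gripper_width: 68.3
grasp_force: 0.0
```

{"op": "arm_command", "data": {
  "rows": [0, -0.06, 0, 0, 0.068, 0, -0.12, 0, 0, 0.068, 0, -0.18, 0, 0, 0.068, 0, -0.24, 0, 0, 0.068, 0, -0.27, 0, 0, 0.068, 0, -0.27, 0, 0, 0.068, 0, -0.27, 0, 0, 0.068, 0, -0.27, 0, 0, 0.068]
}}

```text
t: 42.75
position: [478.1, -221.4, 169.8]
tcp_rot: [0.0, -0.026, 1.0, 0.0]
wrist_force: [-0.5, 0.2, -0.7]
gripper_width: 68.2
grasp_force: 0.0
```

```bash
python3 - <<'E'
from fit import *
import pickle
np.set_printoptions(precision=1,suppress=True,linewidth=170)
print(get_state()["position"])
t=camera("top"); s=camera("side"); pickle.dump((s,t),open("g8.pkl","wb"))
fit(t,501.3,229.75,2.85,False)
# lid ellipse: grey low-saturation, darker than the white plate
for n,c in(("top",t),("side",s)):
    u=proj(c,[455.9,226.7,84]); print(n,u); u=u.astype(int)
    print(c["img"][u[1]-14:u[1]+15:2,u[0]-14:u[0]+15:2].min(2) if n=="top" else c["img"][u[1]-9:u[1]+10,u[0]-13:u[0]+14:2].min(2))
E
```

```text
[ 478.1 -221.4  169.8]
xp (np.float64(0.5), np.float64(-0.11140846016432672), np.int64(15))  [138 142 151 160 161 149 126 101  80  68  67  75  84]
xm (np.float64(4.5), np.float64(0.7957747154594793), np.int64(8))  [147 152 162 175 188 195 195 188 171 147 130 120 115]
yp (np.float64(0.5), np.float64(0.2835102043263917), np.int64(14))  [ 72  85 110 137 153 154 142 127 117 114 115 116 115]
ym (np.float64(0.0), np.float64(0.2557847299691174), np.int64(15))  [245 243 236 221 196 163 127  94  71  62  60  61  61]
top [203.4 219.2]
[[ 84  60  79 174 235 242 242 240 242 242 242 243 243 244 244]
 [ 64  61 106 188 231 209 218 238 225 192 192 228 232 241 243]
 [ 60  68 159 236 227 215 213 245 247 244 230 194 168 174 220]
 [ 61 115 228 243 243 241 223 194 216 222 241 246 242 222 154]
 [ 75 186 242 243 238 226 194 181 179 169 155 186 235 230 159]
 [106 229 243 240 202 180 180 181 182 183 176 135 142 151 155]
 [161 240 243 229 178 181 182 181 182 182 180 156 137 134 139]
 [229 243 242 211 175 181 180 180 182 182 181 156 133 139 152]
 [241 244 243 213 172 182 183 182 180 182 179 135 128 137 176]
 [2
[... 816 characters left out ...]
3 105  99 102 100 105 101 105 101  94  99  96  98]
 [ 96  95  96  97  97 112 122 126 135 122 107 101  96  95]
 [102  98  98  99 108 136 144 154 162 146 125 132 109  96]
 [120 103  94 108 128 152 161 163 165 161 145 180 142 101]
 [140 112  97 123 149 162 165 163 162 149 149 212 192 127]
 [150 131 103 127 155 168 160 153 147 131 130 213 217 167]
 [153 148 118 124 149 158 146 140 121 108 120 191 217 198]
 [160 160 134 133 150 146 130 114 107 101 124 166 192 186]
 [165 165 148 154 171 158 140 120 116 121 126 141 148 148]
 [149 161 143 163 185 174 151 130 118 126 116 114 106 103]
 [127 143 126 146 162 164 137 121 111 109 101  96  98  90]
 [124 121 110 116 122 129 112 103 102  92  94  91  88  93]]
```

```bash
python3 -c "
from cell import finish_job; print(finish_job())"
```

```text
the job is handed in; nothing more can be done
None
```

The job is handed in, but no score came back: by my readings the divider lies on the ledge, the pot stands upright inside its rim, and the box has not moved. The first grip on the pot slipped off its lid and shifted it about 3 mm; the second grip held.

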